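Demagnetise a flange bearing with the dead-man lever

ROBOT

A 6-joint arm with a two-finger parallel gripper is mounted at the origin on the work surface. World frame = base frame: x ahead of the robot, y to its left, z up, the work surface at z = 0. Lengths are in mm, angles in degrees, forces in N, time in s.
With the tool pointing down it reaches from about 350 to 850 mm from the base axis. Payload 8.1 kg.
Tool frame: the origin (TCP) lies at the very end of the fingers, on their centre line; the grasp point (between the pads) lies 19 mm behind it; z points along the fingers, y is the direction in which the jaws open and shut (so a half turn about z gives the same grasp; the last joint's range is limited). The gripper opens to 85 mm and grips with 20 to 120 N. Pads are 22 mm wide; open, the fingers measure 114 mm over their backs; the gripper's body (76 mm by 85 mm) begins 54 mm behind the grasp point. The pads swing forward as they close: fully open they stand 13 mm farther back than shut.
Start: joints at [66.612, 7.471, 85.268, -0, 87.261, -4.893], TCP at [190.312, 569.022, 209.492] pointing down, gripper open.
Joint ranges: [-169.43, 169.43], [-51.17, 129.36], [1.28, 143.12], [-76.62, 256.62], [0, 156.53], [-152.29, 152.29]. Speed limits (degrees/s): [136.94, 136.94, 159.86, 180, 180, 180].

INTERFACE

Orientations are given as [roll, pitch, yaw] about the fixed x, y, z axes, in that order (R = Rz(yaw) Ry(pitch) Rx(roll)).
In Python, from bench import r, eyes gives the robot as it stands. The module is installed in compiled form; this text tells all that it offers.
- The arm moves only by the tool play_rows, never from a script. Its argument "deltas" is a list of rows, each a list of 3 entries, a list of its own where there are three numbers: the shift along the tool's x, y, z in m, then the turn, a rotation vector about the tool's x, y, z in rad, then the closure, from 0 (fully open) to 1 (shut). A call has 1 to 8 rows; each row shifts and turns the pose as measured when the row begins, along the tool's axes as they then stand; what a row does not reach is not made up. A row lasts 1/8 s, in which the tool goes at most 62.5 mm and 10.7 degrees, less where a joint would pass 70% of its speed; a pose out of reach is approached as far as the arm can. A call with a gripper value outside its range is refused whole. The fingers move at their own pace and stop on an object; "force" is the grip in N (left out, the last holds). Time passes only in rows, so rows that do not move let the fingers close. It gives the time, the measured TCP pose, the force and the opening at its end, in the units of the state.
- r.sense(): the state, without advancing time (a new reading comes with each control period).
- eyes.snapshot(name): name is "scene" or "top" or "wrist"; returns the picture (420x560x3 uint8, red, green, blue); there is no depth.
- eyes.get_calibration(name): a dict with "mtx" (3x3 intrinsics, pixels), "R" (3x3) and "t" (3): a world point X has camera coordinates R X + t; the wrist camera has in their place "T_tool_cam" (4x4, takes a point from camera to tool coordinates, whose origin is the TCP and whose axes are the flange's). Camera axes: x right, y down, z forward; pixel columns grow to the right and rows downward; lengths in mm; the calibration is good to about 2 mm. A picture is of the moment at which its call begins: read the wrist's pose just before it. get_calibration takes no time and is no camera call.
- r.hand_in(): hands the job in, once; it reports no verdict.
The state is a dict: "time": time; "joint_pos": joint angles; "qd": joint speeds; "joint_efforts": joint torques, N m; "tool_pos": TCP position; "tcp_rot": TCP orientation; "ft_force": force on the tool from outside, world axes, zero at the start; "wrist_torque": the same for the moment, N m; "finger_gap": finger opening in mm.
Only numpy, scipy, OpenCV 4.12 (cv2) and the standard library are available. Lean on these libraries where they do the work, as an engineer would, in place of code of your own. Each camera call takes 0.05 s, during which the arm holds its last target. There are 200 camera calls.

TASK

Slide the square flange bearing flat across the bench until it is centred on the round coil plate of the demagnetiser. Then press the red dead-man lever down until its pointer is in the middle of the green band and hold it there, without letting the pointer reach the red; finish while still holding it down. Leave the lever alone until the bearing is on the plate, do not lift or tip the bearing, and do not disturb the spray can, the screwdriver or the loose socket.

Things in the scene. Friction and masses are not known exactly. Their poses are not given: they have to be found in the camera images.
- bearing: loose grey square flange bearing, 0.65 to 1 kg: flange 100 x 100 x 18 mm, on it a round boss 78 mm wide rising to 40 mm, with a steel, black and brass face. Slides flat on the bench. Origin: centre of the underside; z up, x and y square to the flange's sides. It starts to the left or right of the coil plate, the stand on the other side
- coil_center (a point): centre of the coil plate: a round dark disc of 150 mm diameter with a yellow rim (164 mm over all) and a white cross, flush with the bench (no step), fixed; where the bearing's origin must come, at bench height
- stand: fixed control stand. Origin: on the bench below the red bar at mid travel. x points from the bar to the hinge, 120 mm along x and 100 mm up; hinge axis along y; z up. Below the hinge: base plate 130 x 110 x 12 mm, green housing 90 x 40 mm; around it a scale drum, radius 50 mm, 40 mm wide, top at 151 mm (pointer to 157). But for the lever, nothing of it is within 50 mm of the bar
- lever_bar (a point): centre of the lever's red cross bar, to be pressed from above: 22 mm in diameter, 75 mm long along the stand's y, on two side arms, 120 mm from the hinge. Height of its centre above the bench: 141 mm at rest, 100 mm at lever 0.35, 65 mm at the stop; generally 100 + 120 sin(0.35 - lever) mm
- lever (a joint): angle of the dead-man lever, rad: 0 at rest (bar raised), grows as the bar is pressed down, stop at 0.65. Spring return: about 5 N at the bar at the start, 9 N at 0.35, 12 N at the stop. A black strip across the top of the drum is the pointer: white scale at the start, green band 0.27 to 0.43 (pointer upright at 0.35, mid green), red from 0.50
- spraycan: bystander: standing spray can, 62 mm in diameter, 170 mm high; origin: centre of the underside
- screwdriver: bystander: screwdriver with an orange handle (26 mm thick) lying on the bench, 200 mm long along its x; origin: below its middle
- socket: bystander: upright steel wrench socket, 32 mm in diameter, 38 mm high; origin: centre of the underside
Things that resemble listed ones, but are neither listed nor needed, are in the scene too. Of the things that look like the bearing, the middle-sized one is meant.

How it is judged:
By the outcome, as a careful person would: the job done as asked, in the order asked, and still so for the second after the job is handed in, while the arm keeps its last pose, push and grip.
It also fails if it takes over 72 s, if anything falls off the work surface, if the arm or the gripper's body presses on something with over 40 N, if the wrist force passes 120 N, or if a joint passes its speed limit or range.

## Working session

There is one attempt and no reset: what is moved stays moved. The work goes in short steps, Python scripts to look and compute and a tool call to move; the robot and the scene stay as the last step left them, time stands still between calls to the robot, and variables do not carry over. Pictures are saved under pics/ and viewed, about 8 in all and at most 12, crops included, and the job is handed in when it is done.

Besides the shell and the picture viewer there is one more tool, called after "Request:" by a JSON object that holds its "fn" and its "kwargs", one argument or row to a line. play_rows: Moves the arm, as the interface text tells. Its arguments: {"type":"object","properties":{"deltas":{"type":"array"},"force":{"type":"number"}},"required":["deltas"]}

```bash
mkdir -p pics
python3 - <<'E'
from bench import r, eyes
import cv2,numpy as np
s=r.sense();print(s)
for n in("top","scene"):
    im=eyes.snapshot(n);cv2.imwrite(f"pics/{n}0.png",im[...,::-1]);c=eyes.get_calibration(n);print(n,{k:np.round(v,3).tolist() for k,v in c.items()})
print(eyes.get_calibration("wrist"))
E
```

```text
{'time': 0.0, 'joint_pos': array([ 6.66124010e+01,  7.51522915e+00,  8.53286438e+01, -2.54354657e-03,
        8.72619191e+01, -4.89020711e+00]), 'qd': array([-0.04359971, -0.06881203,  0.01553033, -0.03168919, -0.0323609 ,
       -0.07588373]), 'joint_efforts': array([-3.40571067e-03, -5.69388664e+01, -5.00551486e+01, -2.15163645e-04,
        1.43230267e-02, -1.87386013e-05]), 'tool_pos': array([190.08945806, 568.47235689, 208.44930131]), 'tcp_rot': array([-1.79894377e+02, -6.48724191e-03,  1.61502726e+02]), 'ft_force': array([-0.62115621,  0.08101533,  0.02339932]), 'wrist_torque': array([ 0.0182263 , -0.01081572,  0.0296542 ]), 'finger_gap': 85.78663690752691}
top {'mtx': [[411.535, 0.0, 276.346], [0.0, 411.535, 205.048], [0.0, 0.0, 1.0]], 'R': [[-0.006, -1.0, 0.017], [-0.988, 0.003, -0.151], [0.151, -0.017, -0.988]], 't': [5.696, 591.309, 933.962]}
scene {'mtx': [[454.33, 0.0, 277.779], [0.0, 454.33, 213.295], [0.0, 0.0, 1.0]], 'R': [[0.871, 0.491, -0.011], [0.321, -0.586, -0.744], [-0.372, 0.645, -0.668]], 't': [-494.437, -87.312, 1254.198]}
{'mtx': array([[353.98725055,   0.        , 278.08807907],
       [  0.        , 353.98725055, 210.76310145],
       [  0.        ,   0.        ,   1.        ]]), 'T_tool_cam': array([[-1.09896758e-03, -9.45126025e-01, -3.26704132e-01,
         8.45516399e+01],
       [ 9.99998480e-01, -1.48098895e-03,  9.20573873e-04,
         3.95784256e-01],
       [-1.35390353e-03, -3.26702624e-01,  9.45126215e-01,
        -1.64709111e+02],
       [ 0.00000000e+00,  0.00000000e+00,  0.00000000e+00,
         1.00000000e+00]])}
```

View pics/top0.png

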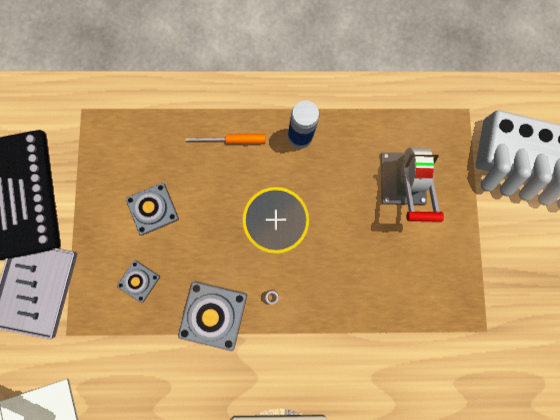

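View pics/scene0.png

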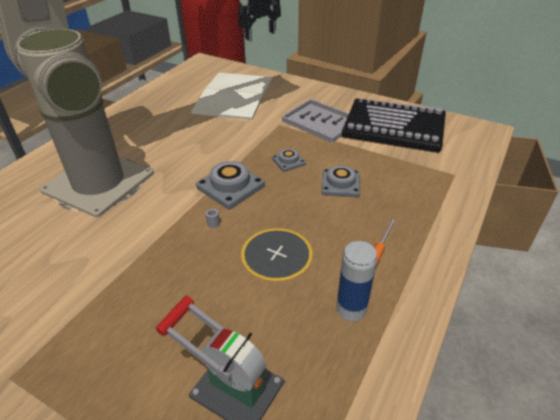

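The top view shows the middle-sized bearing at (151,208), the coil at (276,219), and the red bar at (425,216). The can is at (303,125), the screwdriver at (225,139) and the socket at (272,297). The scene view agrees.

```bash
cat > h.py <<'E'
from bench import r, eyes
import cv2,numpy as np
from scipy.spatial.transform import Rotation as Ro
def cam(n,s=None):
    c=eyes.get_calibration(n)
    if n!="wrist": return c["mtx"],c["R"].T,-c["R"].T@c["t"]
    A=Ro.from_euler('xyz',s["tcp_rot"],degrees=True).as_matrix();T=c["T_tool_cam"]
    return c["mtx"],A@T[:3,:3],A@T[:3,3]+s["tool_pos"]
def ray(C,p,z):
    d=C[1]@np.linalg.solve(C[0],[p[0],p[1],1]);return C[2]+d*(z-C[2][2])/d[2]
def hsv(im): return cv2.cvtColor(im,cv2.COLOR_RGB2HSV)
def blobs(m,amin=20):
    m=m.astype(np.uint8)*255
    n,_,st,ce=cv2.connectedComponentsWithStats(m);return [(ce[i],st[i]) for i in range(1,n) if st[i,4]>=amin]
E
python3 - <<'E'
from h import *
for n in("top","scene"):
    C=cam(n);im=cv2.imread(f"pics/{n}0.png")[...,::-1].copy();h=hsv(im);H,S,V=h[...,0].astype(int),h[...,1],h[...,2]
    np.set_printoptions(precision=1,suppress=True)
    print(n,"cam",C[2])
    for nm,m,z in(("brass",(H>10)&(H<24)&(S>190)&(V>170),38),("yellow",(H>24)&(H<34)&(S>180)&(V>110),0),("red",((H<4)|(H>176))&(S>200)&(V>100),141)):
        for ce,st in blobs(m): 
            if nm=="yellow":
                ys,xs=np.nonzero(m[st[1]:st[1]+st[3],st[0]:st[0]+st[2]]); ce=np.array(cv2.fitEllipse(np.c_[xs+st[0],ys+st[1]].astype(np.float32))[0]) if len(xs)>60 else ce
            print(nm,ce,st,ray(C,ce,z))
        if nm=="red":
            for ce,st in blobs(m):
                ys,xs=np.nonzero(m[st[1]:st[1]+st[3],st[0]:st[0]+st[2]]);print(cv2.minAreaRect(np.c_[xs+st[0],ys+st[1]].astype(np.float32)))
E
```

```text
top cam [ 443.1   20.2 1012.5]
brass [245.6 137.9] [225 133  41  10 372] [759.5  77.5  38. ]
brass [147.2 205.8] [143 202   8  11  30] [591.5 310.8  38. ]
yellow [275.4 219.6] [243 188  66  65 439] [561.7   4.9   0. ]
red [423.7 172.5] [416 168  17  10 141] [ 647.6 -317.2  141. ]
red [425.2 216. ] [408 211  35  10 303] [ 551.8 -314.6  141. ]
((424.0, 172.5), (9.0, 16.0), 90.0)
((425.0, 215.5), (9.0, 34.0), 90.0)
scene cam [ 925.4 -616.6  767.2]
brass [379.3 248.5] [376 243   8  15  61] [772.5  93.7  38. ]
```

Request:
{"fn": "play_rows", "kwargs": {
  "deltas": [
    [[-0.053, -0.014, 0.008], [0, 0, -0.162], 0],
    [[-0.05, -0.023, 0.01], [0, 0, -0.162], 0],
    [[-0.046, -0.03, 0.01], [0, 0, 0], 0],
    [[-0.046, -0.03, 0.01], [0, 0, 0], 0],
    [[-0.046, -0.03, 0.01], [0, 0, 0], 0],
    [[-0.046, -0.03, 0.01], [0, 0, 0], 0],
    [[-0.046, -0.03, 0.01], [0, 0, 0], 0],
    [[-0.046, -0.03, 0.01], [0, 0, 0], 0]
  ]
}}

```text
time: 1.1
tool_pos: [565.8, 326.3, 125.0]
tcp_rot: [-179.9, -0.2, -178.9]
ft_force: [0.2, 1.0, -0.0]
finger_gap: 85.3
```

Run:
```python
from h import *
s=r.sense();im=eyes.snapshot("wrist");cv2.imwrite("pics/w1.png",im[...,::-1]);print(s["time"],s["tool_pos"],s["tcp_rot"],s["ft_force"])
np.save("w1.npy",np.r_[s["tool_pos"],s["tcp_rot"]])
```

```text
1.1 [565.75397616 326.2739323  125.03876895] [-179.8735315    -0.24940373 -178.87831992] [ 0.20596184  0.96437864 -0.04988163]
```

View pics/w1.png

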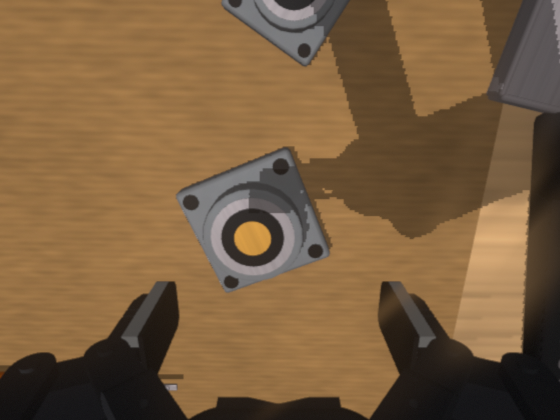

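The wrist view shows the middle bearing at (252,238), with the small one above it at (300,0) and the fingers at the bottom.

Run:
```python
from h import *
np.set_printoptions(precision=1,suppress=True)
a=np.load("w1.npy");C=cam("wrist",{"tool_pos":a[:3],"tcp_rot":a[3:]})
im=cv2.imread("pics/w1.png")[...,::-1].copy();h=hsv(im);H,S,V=h[...,0].astype(int),h[...,1],h[...,2]
for ce,st in blobs((H>10)&(H<26)&(S>170)&(V>190),300): print(ce,st,ray(C,ce,40),ray(C,ce,36))
P=[ray(C,p,18) for p in((178,193),(290,148),(330,252),(230,291))];print(np.array(P),np.mean(P,0),[np.linalg.norm(P[i]-P[i-1]) for i in range(4)])
# boss: bright ring/black ring
g=im.sum(2)
m=((g<150)&(np.hypot(*(np.indices(g.shape)-np.array([238,252])[:,None,None]))<60))
for ce,st in blobs(m,200): print("black",ce,st,ray(C,ce,40))
print("finger proj", [(C[0]@(C[1].T@(np.array(p)-C[2])))/(C[1].T@(np.array(p)-C[2]))[2] for p in((588,304,40),)])
```

```text
[[561.4 246.7  18. ]
 [524.  335.1  18. ]
 [611.  371.5  18. ]
 [650.4 286.   18. ]] [586.7 309.8  18. ] [np.float64(97.20108529533407), np.float64(96.00278976783092), np.float64(94.28908170758844), np.float64(94.17386326506335)]
black [252.7 236.3] [ 223  209   60   57 1505] [588.4 307.7  40. ]
finger proj [array([247.8, 235.7,   1. ])]
```

Request:
{"fn": "play_rows", "kwargs": {
  "deltas": [
    [[-0.0223, -0.018, 0.02], [0, 0, 0.019], 0],
    [[0, 0, 0.025], [0, 0, 0], 0],
    [[0, 0, 0.015], [0, 0, 0], 0],
    [[0, 0, 0], [0, 0, 0], 0]
  ]
}}

```text
time: 1.65
tool_pos: [593.9, 299.3, 58.5]
tcp_rot: [-179.6, -0.4, 179.5]
ft_force: [0.5, -0.3, 0.4]
finger_gap: 85.5
```

Run:
```python
from h import *
np.set_printoptions(precision=1,suppress=True)
s=r.sense();im=eyes.snapshot("wrist");cv2.imwrite("pics/w2.png",im[...,::-1]);print(s["time"],s["tool_pos"],s["tcp_rot"],s["ft_force"])
C=cam("wrist",s);h=hsv(im);H,S,V=h[...,0].astype(int),h[...,1],h[...,2]
for ce,st in blobs((H>10)&(H<30)&(S>150)&(V>180),300): print(ce,st,ray(C,ce,40))
```

```text
1.65 [593.9 299.3  58.5] [-179.6   -0.4  179.5] [ 0.5 -0.3  0.4]
```

View pics/w2.png

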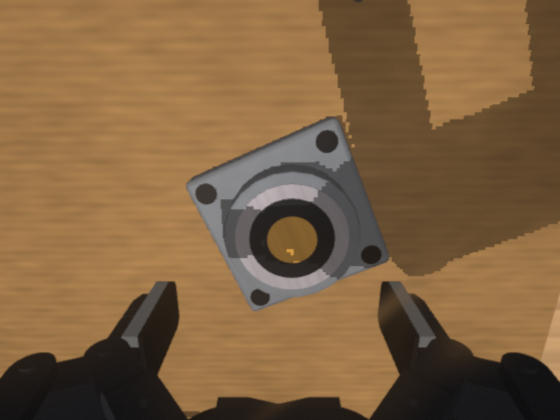

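Run:
```python
from h import *
np.set_printoptions(precision=1,suppress=True)
s=r.sense();C=cam("wrist",s);print(s["tool_pos"],s["tcp_rot"],s["qd"])
for p in((292,239),(292,238)): print(ray(C,p,40))
P=[ray(C,p,18) for p in((188,184),(338,117),(389,260),(255,310))];print(np.mean(P,0))
im=cv2.imread("pics/w2.png")[...,::-1].copy();g=im.sum(2)
m=((g<130)&(np.hypot(*(np.indices(g.shape)-np.array([238,292])[:,None,None]))<55))
for ce,st in blobs(m,200): print("black",ce,st,ray(C,(st[0]+st[2]/2-.5,st[1]+st[3]/2-.5),40))
```

```text
[594.3 299.6  59.5] [-179.6   -0.3  179.5] [ 0.2 -1.2 -1.1  0.2  0.2 -0.1]
[590.5 308.   40. ]
[589.9 308.   40. ]
[589.1 308.9  18. ]
black [292.5 237.7] [ 250  202   84   74 2951] [590.2 307.7  40. ]
```

Request:
{"fn": "play_rows", "kwargs": {
  "deltas": [
    [[0.004, 0.0085, 0], [0.006, 0, -0.008], 0],
    [[0, 0, 0], [0, 0, 0], 0],
    [[0, 0, 0], [0, 0, 0], 0]
  ]
}}

```text
time: 2.08
tool_pos: [591.1, 310.9, 63.0]
tcp_rot: [-179.4, -0.1, -179.8]
ft_force: [-0.3, -0.5, -0.6]
finger_gap: 85.3
```

Run:
```python
from h import *
np.set_printoptions(precision=1,suppress=True)
s=r.sense();im=eyes.snapshot("wrist");C=cam("wrist",s);print(s["tool_pos"],s["tcp_rot"],s["qd"])
g=im.sum(2);p0=(C[0]@(C[1].T@(np.array([590,308,40])-C[2])));p0=p0[:2]/p0[2]
m=((g<130)&(np.hypot(*(np.indices(g.shape)-p0[::-1][:,None,None]))<55))
for ce,st in blobs(m,200): print("black",ce,st,ray(C,(st[0]+st[2]/2-.5,st[1]+st[3]/2-.5),40))
```

```text
[591.1 310.9  63. ] [-179.4   -0.1 -179.8] [ 0.7 -0.4 -0.2  0.   0.2  0.1]
black [273.2 235.8] [ 231  202   82   74 2629] [588.6 307.5  40. ]
```

Request:
{"fn": "play_rows", "kwargs": {
  "deltas": [
    [[0.0015, -0.003, 0.012], [0.006, 0, 0], 0],
    [[0, 0, 0.01], [0, 0, 0], 0],
    [[0, 0, 0], [0, 0, 0], 0]
  ]
}}

```text
time: 2.5
tool_pos: [589.3, 307.1, 39.2]
tcp_rot: [-179.0, -0.1, -179.9]
ft_force: [-0.3, -0.0, 1.0]
finger_gap: 85.4
```

```bash
cat > look.py <<'E'
from h import *
import sys
np.set_printoptions(precision=1,suppress=True)
s=r.sense();im=eyes.snapshot("wrist");C=cam("wrist",s);print(s["time"],s["tool_pos"],s["tcp_rot"],s["qd"],s["ft_force"])
g=im.sum(2);p0=(C[0]@(C[1].T@(np.array([590,308,40])-C[2])));p0=p0[:2]/p0[2]
m=((g<130)&(np.hypot(*(np.indices(g.shape)-p0[::-1][:,None,None]))<62))
for ce,st in blobs(m,500): print("black",ce,st,ray(C,(st[0]+st[2]/2-.5,st[1]+st[3]/2-.5),40))
cv2.imwrite(sys.argv[1],im[...,::-1])
E
python3 look.py pics/w3.png
```

```text
2.5 [589.3 307.1  39.2] [-179.    -0.1 -179.9] [-0.1 -0.4 -0.2  0.   0.1 -0. ] [-0.3 -0.   1. ]
black [279.8 255.4] [ 232  220   92   82 3245] [588.7 307.3  40. ]
```

Request:
{"fn": "play_rows", "kwargs": {
  "deltas": [
    [[0, 0, 0.008], [-0.017, 0, 0], 0],
    [[0, 0, 0.008], [0, 0, 0], 0],
    [[0, 0, 0.002], [0, 0, 0], 0],
    [[0, 0, 0], [0, 0, 0], 0]
  ]
}}

```text
time: 3.05
tool_pos: [589.7, 306.8, 20.4]
tcp_rot: [180.0, -0.1, -179.9]
ft_force: [0.0, -0.7, 0.0]
finger_gap: 85.6
```

```bash
python3 look.py pics/w4.png
```

```text
3.05 [589.7 306.8  20.4] [ 180.    -0.1 -179.9] [ 0.   0.1  0.   0.  -0.2  0.1] [ 0.  -0.7  0. ]
black [280.6 270.6] [ 228  235  102   86 3685] [588.4 307.5  40. ]
```

View pics/w4.png

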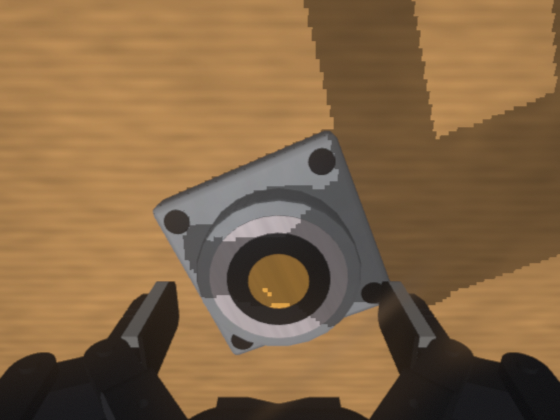

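The fingers straddle the boss centrally: its centre is at column 280 and the fingers are at 178 and 378. I'll go down a few mm more and close gently.

Request:
{"fn": "play_rows", "kwargs": {
  "deltas": [
    [[0, 0, 0.004], [0, 0, 0], 0],
    [[0, 0, 0.002], [0, 0, 0], 0],
    [[0, 0, 0], [0, 0, 0], 0.15],
    [[0, 0, 0], [0, 0, 0], 0.25],
    [[0, 0, 0], [0, 0, 0], 0.3]
  ],
  "force": 25
}}

```text
time: 3.72
tool_pos: [590.2, 307.2, 14.9]
tcp_rot: [179.9, -0.0, -179.9]
ft_force: [0.6, -1.2, 0.6]
finger_gap: 59.9
```

```bash
python3 look.py pics/w5.png
```

```text
3.725 [590.2 307.2  14.9] [ 179.9   -0.  -179.9] [ 0.1 -0.  -0.1  0.   0.   0.1] [ 0.6 -1.2  0.6]
black [279.1 277.8] [ 225  239  106   89 4103] [588.5 307.5  40. ]
```

View pics/w5.png

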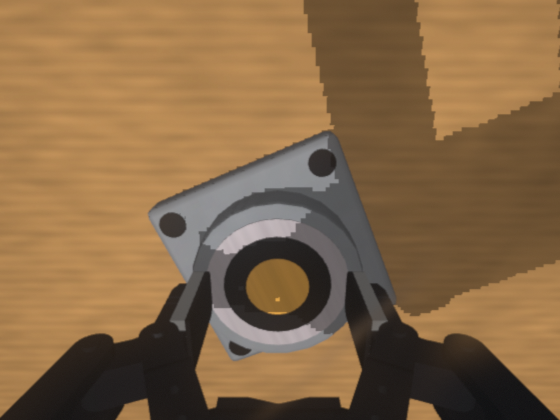

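Run:
```python
from h import *
np.set_printoptions(precision=1,suppress=True)
s=r.sense();C=cam("wrist",s);print(s["tool_pos"],C[2],s["finger_gap"])
for z in(20,30,40,50,60,70,80):
    print(z,ray(C,(209,271),z),ray(C,(348,271),z),ray(C,(203,278),z)[1]-ray(C,(362,278),z)[1])
for z in(15,25,35,45,55):
    p=C[0]@(C[1].T@(np.array([590,307,z])-C[2]));print(z,p[:2]/p[2])
im=cv2.imread("pics/w5.png");cv2.imwrite("pics/w5c.png",cv2.resize(im[240:400,130:430],None,fx=2.6,fy=2.6,interpolation=cv2.INTER_CUBIC))
```

```text
[590.3 307.3  14.9] [505.8 307.2 179.6] 59.86024021770087
20 [593.4 272.8  20. ] [593.5 343.3  20. ] -81.23639414671419
30 [588.  274.9  30. ] [588. 341.  30.] -76.14792031113052
40 [582.5 277.1  40. ] [582.5 338.8  40. ] -71.05944647554685
50 [577.  279.3  50. ] [577.  336.5  50. ] -65.97097263996318
60 [571.5 281.4  60. ] [571.5 334.2  60. ] -60.88249880437945
70 [566.  283.6  70. ] [566. 332.  70.] -55.79402496879578
80 [560.5 285.7  80. ] [560.5 329.7  80. ] -50.70555113321211
15 [276.5 260.3]
25 [276.5 269.7]
35 [276.5 280.2]
45 [276.4 291.9]
55 [276.4 305.1]
```

View pics/w5c.png

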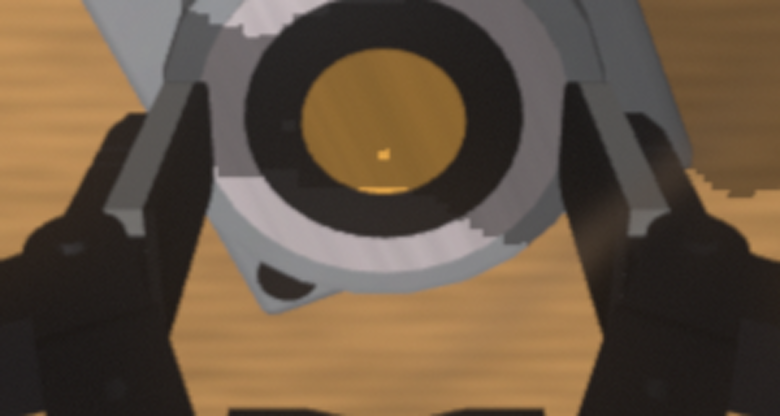

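The fingers closed to 60 mm without touching anything. Their visible tips compute to about z 43, just above the boss, which is higher than the TCP figure suggests. I'll reopen and descend slowly, watching the force.

Request:
{"fn": "play_rows", "kwargs": {
  "deltas": [
    [[0, 0, -0.002], [0, 0, 0], 0],
    [[0, 0, 0], [0, 0, 0], 0],
    [[0, 0, 0.001], [0, 0, 0], 0],
    [[0, 0, 0.003], [0, 0, 0], 0],
    [[0, 0, 0.003], [0, 0, 0], 0]
  ]
}}

```text
time: 4.4
tool_pos: [590.6, 307.4, 10.1]
tcp_rot: [179.9, 0.0, -179.9]
ft_force: [0.3, -0.1, 0.0]
finger_gap: 85.6
```

Request:
{"fn": "play_rows", "kwargs": {
  "deltas": [
    [[0, 0, 0.002], [0, 0, 0], 0],
    [[0, 0, 0.001], [0, 0, 0], 0]
  ]
}}

```text
time: 4.65
tool_pos: [590.2, 307.2, 6.3]
tcp_rot: [179.9, -0.0, -179.9]
ft_force: [0.0, -0.7, -0.6]
finger_gap: 85.4
```

Request:
{"fn": "play_rows", "kwargs": {
  "deltas": [
    [[0, 0, 0.002], [0, 0, 0], 0],
    [[0, 0, 0.001], [0, 0, 0], 0]
  ]
}}

```text
time: 4.9
tool_pos: [590.2, 307.2, 3.0]
tcp_rot: [179.9, -0.0, -179.9]
ft_force: [0.4, -0.7, 0.4]
finger_gap: 85.3
```

Request:
{"fn": "play_rows", "kwargs": {
  "deltas": [
    [[0, 0, 0.002], [0, 0, 0], 0],
    [[0, 0, 0.001], [0, 0, 0], 0]
  ]
}}

```text
time: 5.15
tool_pos: [590.3, 307.2, -0.0]
tcp_rot: [179.9, 0.0, -179.9]
ft_force: [-0.1, -0.1, -0.7]
finger_gap: 85.6
```

```bash
python3 look.py pics/w6.png; python3 -c "
import cv2;im=cv2.imread('pics/w6.png');cv2.imwrite('pics/w6c.png',cv2.resize(im[200:420,100:460],None,fx=2.2,fy=2.2))"
```

```text
5.15 [590.3 307.2  -0. ] [ 179.9    0.  -179.9] [-0.   0.5  0.1  0.  -0.8 -0. ] [-0.1 -0.1 -0.7]
black [279.7 296. ] [ 219  253  117   98 4886] [588.3 307.2  40. ]
```

View pics/w6c.png

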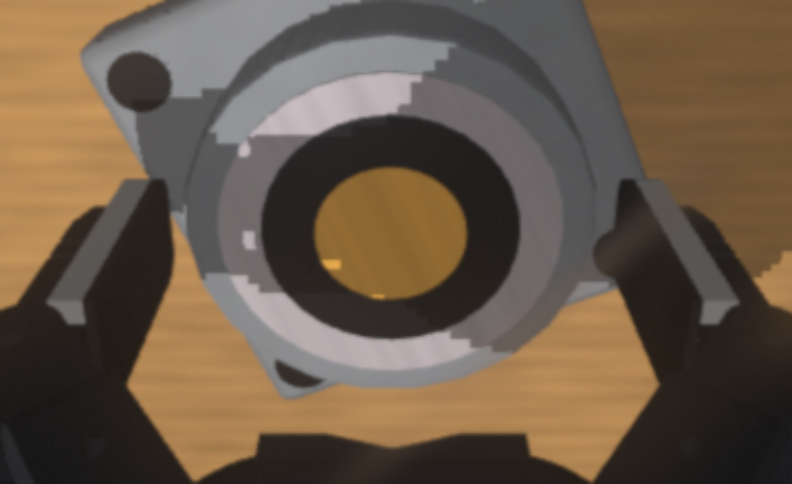

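The tips are now at about boss-top height and clear on both sides. I'll go about 9 mm lower.

Request:
{"fn": "play_rows", "kwargs": {
  "deltas": [
    [[0, 0, 0.002], [0, 0, 0], 0],
    [[0, 0, 0.001], [0, 0, 0], 0]
  ]
}}

```text
time: 5.45
tool_pos: [590.3, 307.3, -3.2]
tcp_rot: [179.9, 0.0, -179.9]
ft_force: [0.2, 0.1, -1.0]
finger_gap: 85.7
```

Request:
{"fn": "play_rows", "kwargs": {
  "deltas": [
    [[0, 0, 0.002], [0, 0, 0], 0],
    [[0, 0, 0.001], [0, 0, 0], 0]
  ]
}}

```text
time: 5.7
tool_pos: [590.3, 307.3, -6.4]
tcp_rot: [179.9, 0.0, -179.9]
ft_force: [-0.1, 0.4, 0.1]
finger_gap: 85.5
```

Request:
{"fn": "play_rows", "kwargs": {
  "deltas": [
    [[0, 0, 0.002], [0, 0, 0], 0],
    [[0, 0, 0.001], [0, 0, 0], 0]
  ]
}}

```text
time: 5.95
tool_pos: [590.3, 307.2, -9.7]
tcp_rot: [179.9, 0.0, -179.9]
ft_force: [0.9, -0.5, -0.2]
finger_gap: 85.4
```

Request:
{"fn": "play_rows", "kwargs": {
  "deltas": [
    [[0, 0, 0], [0, 0, 0], 0.05],
    [[0, 0, 0], [0, 0, 0], 0.1],
    [[0, 0, 0], [0, 0, 0], 0.14],
    [[0, 0, 0], [0, 0, 0], 0.14]
  ],
  "force": 25
}}

```text
time: 6.45
tool_pos: [590.2, 307.0, -9.4]
tcp_rot: [179.9, -0.0, -179.9]
ft_force: [-0.9, -0.6, 0.2]
finger_gap: 77.1
```

Request:
{"fn": "play_rows", "kwargs": {
  "deltas": [
    [[0.0, 0, 0], [0, 0, 0], 0.2],
    [[0.001, -0.008, 0], [0, 0, 0], 0.2],
    [[0.001, -0.012, 0], [0, 0, 0], 0.2],
    [[0.001, -0.012, 0], [0, 0, 0], 0.2]
  ]
}}

```text
time: 6.95
tool_pos: [587.4, 275.7, -9.3]
tcp_rot: [179.8, 0.1, -179.8]
ft_force: [0.6, 4.8, 0.1]
finger_gap: 76.6
```

Held; the friction is about 5 N. I'll carry on.

Request:
{"fn": "play_rows", "kwargs": {
  "deltas": [
    [[0.001, -0.015, 0], [0, 0, 0], 0.2],
    [[0.0015, -0.015, 0], [0, 0, 0], 0.2],
    [[0.0015, -0.015, 0], [0, 0, 0], 0.2],
    [[0.0015, -0.015, 0], [0, 0, 0], 0.2],
    [[0.0015, -0.015, 0], [0, 0, 0], 0.2],
    [[0.0015, -0.015, 0], [0, 0, 0], 0.2]
  ]
}}

```text
time: 7.7
tool_pos: [578.7, 179.0, -9.3]
tcp_rot: [179.8, 0.1, -179.8]
ft_force: [0.5, 4.8, -0.3]
finger_gap: 77.2
```

Request:
{"fn": "play_rows", "kwargs": {
  "deltas": [
    [[0.0015, -0.015, 0], [0, 0, 0], 0.2],
    [[0.0015, -0.015, 0], [0, 0, 0], 0.2],
    [[0.0015, -0.015, 0], [0, 0, 0], 0.2],
    [[0.0015, -0.015, 0], [0, 0, 0], 0.2],
    [[0.0015, -0.015, 0], [0, 0, 0], 0.2],
    [[0.001, -0.012, 0], [0, 0, 0], 0.2],
    [[0.001, -0.01, 0], [0, 0, 0], 0.2],
    [[0.001, -0.008, 0], [0, 0, 0], 0.2]
  ]
}}

```text
time: 8.7
tool_pos: [567.9, 66.3, -9.3]
tcp_rot: [179.7, 0.1, -179.9]
ft_force: [0.7, 4.5, 2.1]
finger_gap: 76.7
```

```bash
cat > fin.py <<'E'
from h import *
import sys
np.set_printoptions(precision=1,suppress=True)
s=r.sense();print(s["time"],s["tool_pos"],s["tcp_rot"],s["ft_force"])
for n in("wrist","top"):
    im=eyes.snapshot(n);C=cam(n,s);h=hsv(im);H,S,V=h[...,0].astype(int),h[...,1],h[...,2]
    m=(H>24)&(H<34)&(S>150)&(V>90)
    pts=[ray(C,ce_,0)[:2] for ce_ in np.argwhere(m)[:,::-1]]
    pts=np.array([p for p in pts if 60<np.hypot(*(p-[561.7,4.9]))<95])
    if len(pts)>30:
        A=np.c_[2*pts,np.ones(len(pts))];x=np.linalg.lstsq(A,(pts**2).sum(1),rcond=None)[0];print(n,"coil",len(pts),x[:2],np.sqrt(x[2]+x[0]**2+x[1]**2),"spread",np.ptp(pts,axis=0))
    if n=="wrist":
        g=im.sum(2);p=C[0]@(C[1].T@(s["tool_pos"]*[1,1,0]+[-2,0,40]-C[2]));p=p[:2]/p[2]
        mm=(g<130)&(np.hypot(*(np.indices(g.shape)-p[::-1][:,None,None]))<70)
        for ce,st in blobs(mm,500): print("black",ce,st,ray(C,(st[0]+st[2]/2-.5,st[1]+st[3]/2-.5),40))
    cv2.imwrite(f"pics/{n}_{sys.argv[1]}.png",im[...,::-1])
E
python3 fin.py a
```

```text
8.7 [567.9  66.3  -9.3] [ 179.7    0.1 -179.9] [0.7 4.5 2.1]
wrist coil 6004 [562.5   4.4] 78.71039253311294 spread [162.3 142. ]
black [280.1 310. ] [ 217  265  124  103 5515] [566.2  66.7  40. ]
top coil 228 [562.4   4.4] 78.18598445269079 spread [154.3 141.1]
```

View pics/wrist_a.png

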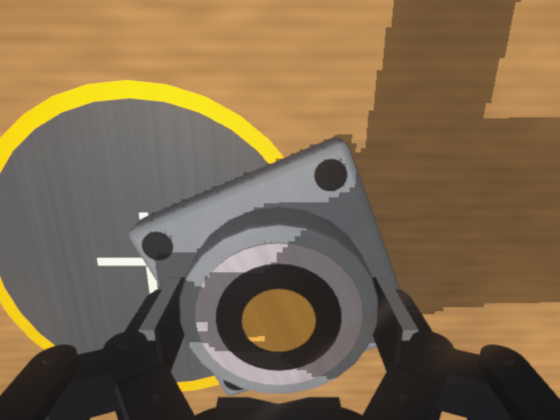

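Request:
{"fn": "play_rows", "kwargs": {
  "deltas": [
    [[0.0005, -0.012, 0], [0, 0, 0], 0.2],
    [[0.0005, -0.012, 0], [0, 0, 0], 0.2],
    [[0.0005, -0.012, 0], [0, 0, 0], 0.2],
    [[0.0005, -0.01, 0], [0, 0, 0], 0.2],
    [[0.0005, -0.004, 0], [0, 0, 0], 0.2],
    [[0.0, 0, 0], [0, 0, 0], 0.2]
  ]
}}

```text
time: 9.55
tool_pos: [565.5, 16.1, -9.3]
tcp_rot: [179.7, 0.1, -179.8]
ft_force: [0.1, 1.6, 2.1]
finger_gap: 77.1
```

```bash
python3 fin.py b
```

```text
9.55 [565.5  16.1  -9.3] [ 179.7    0.1 -179.8] [0.1 1.6 2.1]
wrist coil 6840 [562.5   4.4] 78.64624381884751 spread [159.  133.6]
black [280.1 310.1] [ 217  265  124  103 5600] [563.7  16.5  40. ]
top coil 111 [556.9   4.1] 73.09012023344664 spread [ 26.7 103.2]
```

Request:
{"fn": "play_rows", "kwargs": {
  "deltas": [
    [[0.0005, -0.005, 0], [0, 0, 0], 0.2],
    [[0.0005, -0.004, 0], [0, 0, 0], 0.2],
    [[0, -0.002, 0], [0, 0, 0], 0.2],
    [[0.0, 0, 0], [0, 0, 0], 0.2]
  ]
}}

```text
time: 10.15
tool_pos: [564.7, 6.9, -9.2]
tcp_rot: [179.6, 0.1, -179.7]
ft_force: [0.8, 1.1, 1.7]
finger_gap: 77.1
```

```bash
python3 fin.py c
```

```text
10.15 [564.7   6.9  -9.2] [ 179.6    0.1 -179.7] [0.8 1.1 1.7]
wrist coil 6048 [562.1   4.2] 78.18789299394994 spread [154.8 125.6]
black [279.9 310.9] [ 217  265  124  103 5607] [563.    7.2  40. ]
top coil 129 [557.4   3.3] 73.54347927136799 spread [ 46.3 108.4]
```

Request:
{"fn": "play_rows", "kwargs": {
  "deltas": [
    [[0.0007, -0.0035, 0], [0, 0, 0], 0.2],
    [[0, 0, 0], [0, 0, 0], 0.2]
  ]
}}

```text
time: 10.5
tool_pos: [564.1, 3.6, -9.2]
tcp_rot: [179.6, 0.1, -179.7]
ft_force: [-0.5, 0.3, 1.0]
finger_gap: 77.0
```

```bash
python3 fin.py d
```

```text
10.5 [564.1   3.6  -9.2] [ 179.6    0.1 -179.7] [-0.5  0.3  1. ]
wrist coil 5824 [562.1   4.2] 78.1405811862652 spread [153.3 122.1]
black [280.1 310.1] [ 217  265  124  103 5583] [562.4   3.9  40. ]
top coil 139 [558.4   3.3] 74.4912474146477 spread [ 71.1 113.8]
```

Centred within about 0.5 mm. Next I'll release and rise.

Request:
{"fn": "play_rows", "kwargs": {
  "deltas": [
    [[0, 0, 0], [0, 0, 0], 0.1],
    [[0, 0, 0], [0, 0, 0], 0],
    [[0, 0, 0], [0, 0, 0], 0],
    [[0, 0, -0.003], [0, 0, 0], 0],
    [[0, 0, -0.01], [0, 0, 0], 0],
    [[0, 0, -0.03], [0, 0, 0], 0],
    [[0, 0, -0.05], [0, 0, 0], 0],
    [[0, 0, -0.05], [0, 0, 0], 0]
  ]
}}

```text
time: 11.6
tool_pos: [559.3, 2.5, 133.7]
tcp_rot: [179.5, -0.5, -179.7]
ft_force: [1.1, -0.3, -0.5]
finger_gap: 85.2
```

Request:
{"fn": "play_rows", "kwargs": {
  "deltas": [
    [[0, 0, -0.04], [0, 0, 0], 0.3],
    [[0, 0, -0.03], [0, 0, 0], 0.6],
    [[0, 0, -0.02], [0, 0, 0], 1],
    [[0, 0, 0], [0, 0, 0], 1]
  ]
}}

```text
time: 12.1
tool_pos: [562.9, 1.5, 236.5]
tcp_rot: [179.6, 0.3, -179.7]
ft_force: [-0.5, -0.2, -0.0]
finger_gap: 12.3
```

```bash
python3 fin.py e
python3 - <<'E'
from h import *
np.set_printoptions(precision=1,suppress=True)
im=cv2.imread("pics/top_e.png")[...,::-1].copy();C=cam("top");h=hsv(im);H,S,V=h[...,0].astype(int),h[...,1],h[...,2]
m=((H<4)|(H>176))&(S>200)&(V>100)
for ce,st in blobs(m): 
    x,y,w,hh=st[:4];print(ce,st,ray(C,ce,141),ray(C,(x,ce[1]),141)[:2],ray(C,(x+w,ce[1]),141)[:2])
    if st[0]<420:
        for c in range(x,x+w,4): print(c,np.nonzero(m[y:y+hh,c])[0].mean()+y,end=' ')
E
```

```text
12.1 [562.9   1.5 236.5] [ 179.6    0.3 -179.7] [-0.5 -0.2 -0. ]
wrist coil 53 [559.6  -1. ] 71.83346984049699 spread [62.3 40.5]
top coil 275 [562.6   4.6] 78.44069991755119 spread [116.6 161.1]
[423.7 172.4] [416 168  17  10 140] [ 647.7 -317.3  141. ] [ 647.7 -300.3] [ 647.6 -337.6]
416 172.0 420 172.5 424 172.5 428 173.0 432 170.5 [425.1 216.1] [408 212  35   9 303] [ 551.7 -314.4  141. ] [ 551.9 -277.5] [ 551.6 -353.1]
408 214.66666666666666 412 216.0 416 216.0 420 216.0 424 216.0 428 216.0 432 216.0 436 216.5 440 216.0
```

View pics/wrist_e.png

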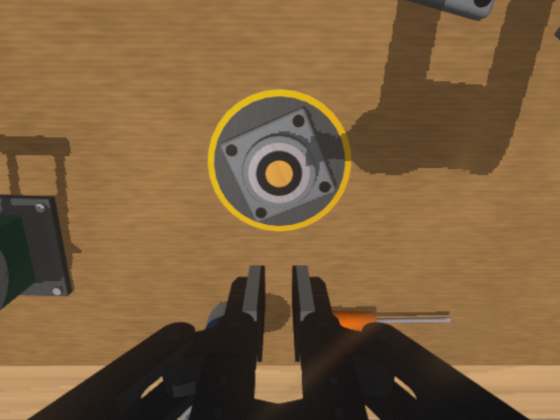

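The wrist view shows the bearing at (279,173) inside the ring at (279,160), and the parallax fits a centred position. The can and screwdriver have not moved. Next I'll go above the bar with the gripper shut.

Request:
{"fn": "play_rows", "kwargs": {
  "deltas": [
    [[0.002, -0.04, 0], [0, 0, 0], 1],
    [[0.002, -0.05, 0], [0, 0, 0], 1],
    [[0.002, -0.05, 0], [0, 0, 0], 1],
    [[0.002, -0.05, 0], [0, 0, 0], 1],
    [[0.002, -0.05, 0], [0, 0, 0], 1],
    [[0.002, -0.04, 0], [0, 0, 0], 1],
    [[0, -0.01, 0], [0, 0, 0], 1],
    [[0, 0, 0], [0, 0, 0], 1]
  ]
}}

```text
time: 13.2
tool_pos: [544.4, -292.7, 214.9]
tcp_rot: [179.0, -1.1, -179.5]
ft_force: [0.1, 0.2, -1.0]
finger_gap: 0.1
```

```bash
cat > bar.py <<'E'
from h import *
import sys
np.set_printoptions(precision=1,suppress=True)
s=r.sense();print(s["time"],s["tool_pos"],s["tcp_rot"],s["ft_force"],s["finger_gap"])
for n in("wrist","top","scene"):
    im=eyes.snapshot(n);C=cam(n,s);h=hsv(im);H,S,V=h[...,0].astype(int),h[...,1],h[...,2]
    for ce,st in blobs(((H<4)|(H>176))&(S>170)&(V>70),60): print(n,ce,st,ray(C,ce,141))
    cv2.imwrite(f"pics/{n}_{sys.argv[1]}.png",im[...,::-1])
E
python3 bar.py f
```

```text
13.2 [ 544.4 -292.7  214.9] [ 179.    -1.1 -179.5] [ 0.1  0.2 -1. ] 0.05158066434206053
wrist [247.2 225. ] [ 195  210  106   31 2853] [ 552.1 -313.   141. ]
top [423.6 172.6] [415 168  18  10 164] [ 647.4 -317.   141. ]
top [420.  216.9] [407 211  37  10 207] [ 550.  -303.4  141. ]
scene [214.   26.7] [ 182    0   62   61 2858] [-162.1  800.6  141. ]
scene [174.  315.2] [157 297  36  38 455] [ 549.9 -314.9  141. ]
scene [220.9 338.2] [212 330  19  18 143] [ 642.8 -313.1  141. ]
```

Request:
{"fn": "play_rows", "kwargs": {
  "deltas": [
    [[-0.0035, -0.02, 0.01], [0.017, 0.019, 0.009], 1],
    [[0, 0, 0.025], [0, 0, 0], 1],
    [[0, 0, 0.01], [0, 0, 0], 1],
    [[0, 0, 0], [0, 0, 0], 1]
  ]
}}

```text
time: 13.85
tool_pos: [549.8, -307.0, 171.6]
tcp_rot: [-179.9, -2.0, -179.6]
ft_force: [-0.6, -0.9, 0.0]
finger_gap: 0.3
```

```bash
python3 bar.py g; python3 -c "
import cv2,numpy as np
a=cv2.imread('pics/wrist_g.png');b=cv2.imread('pics/scene_g.png')[260:420,120:320]
cv2.imwrite('pics/g2.png',np.hstack([cv2.resize(a,(400,300)),cv2.resize(b,(375,300),interpolation=2)]))"
```

```text
13.85 [ 549.8 -307.   171.6] [-179.9   -2.  -179.6] [-0.6 -0.9  0. ] 0.2672658885369365
wrist [267.4 242.3] [ 204  224  128   37 4048] [ 552.1 -312.9  141. ]
wrist [278.1 378.8] [271 362  15  32 401] [ 652.8 -305.8  141. ]
top [423.7 172.5] [416 168  17  10 163] [ 647.4 -317.2  141. ]
top [421. 217.] [407 212  37   9 213] [ 549.7 -305.4  141. ]
scene [213.5  26.7] [ 181    0   63   61 2906] [-163.9  799.7  141. ]
scene [173.9 315.5] [157 297  36  38 441] [ 550.1 -315.4  141. ]
scene [220.8 338.3] [212 330  19  18 144] [ 642.9 -313.4  141. ]
```

View pics/g2.png

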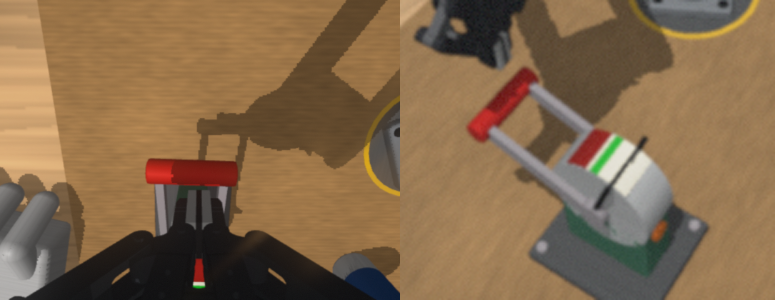

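The wrist view shows the bar at full-frame (267,242), with the finger tips just short of it. The scene view shows the pointer at rest in the white. I'll correct the tilt and y, then descend in steps.

Request:
{"fn": "play_rows", "kwargs": {
  "deltas": [
    [[0.0015, -0.0065, 0], [0, -0.035, 0], 1],
    [[0, 0, 0.012], [0, 0, 0], 1],
    [[0, 0, 0.01], [0, 0, 0], 1],
    [[0, 0, 0], [0, 0, 0], 1]
  ]
}}

```text
time: 14.5
tool_pos: [549.2, -315.8, 151.3]
tcp_rot: [-179.7, 0.4, -179.6]
ft_force: [-0.3, 0.1, -0.1]
finger_gap: 0.2
```

```bash
python3 bar.py h
```

```text
14.5 [ 549.2 -315.8  151.3] [-179.7    0.4 -179.6] [-0.3  0.1 -0.1] 0.17358966519709654
wrist [283.6 256.8] [ 213  237  141   40 4554] [ 552.1 -312.2  141. ]
wrist [278.  391.2] [270 378  17  26 374] [ 647.5 -314.8  141. ]
top [423.6 172.6] [415 168  18  10 164] [ 647.4 -317.   141. ]
top [414.6 216.8] [407 212  23   9 128] [ 550.3 -291.7  141. ]
scene [213.  27.] [ 181    0   63   61 2951] [-163.8  796.2  141. ]
scene [174.1 315.2] [157 296  36  39 445] [ 550.  -314.8  141. ]
scene [220.9 338.1] [212 330  19  18 144] [ 642.9 -313.   141. ]
```

Request:
{"fn": "play_rows", "kwargs": {
  "deltas": [
    [[0, 0.0015, 0.006], [0, 0, 0], 1],
    [[0, 0, 0.006], [0, 0, 0], 1],
    [[0, 0, 0], [0, 0, 0], 1]
  ]
}}

```text
time: 15.02
tool_pos: [550.6, -314.5, 140.3]
tcp_rot: [-179.7, 0.5, -179.6]
ft_force: [-1.0, 0.0, -0.4]
finger_gap: -0.2
```

Request:
{"fn": "play_rows", "kwargs": {
  "deltas": [
    [[0, 0, 0.004], [0, 0, 0], 1],
    [[0, 0, 0.004], [0, 0, 0], 1],
    [[0, 0, 0], [0, 0, 0], 1]
  ]
}}

```text
time: 15.4
tool_pos: [550.7, -314.5, 131.8]
tcp_rot: [-179.7, 0.5, -179.6]
ft_force: [0.4, 0.2, 0.9]
finger_gap: -0.2
```

Request:
{"fn": "play_rows", "kwargs": {
  "deltas": [
    [[0.003, 0, 0.004], [0, 0, 0], 1],
    [[0, 0, 0.004], [0, 0, 0], 1],
    [[0, 0, 0], [0, 0, 0], 1]
  ]
}}

```text
time: 15.78
tool_pos: [548.2, -315.1, 125.5]
tcp_rot: [-179.6, 0.7, -179.6]
ft_force: [0.9, 1.4, 4.8]
finger_gap: 0.3
```

```bash
python3 bar.py i
```

```text
15.775 [ 548.2 -315.1  125.5] [-179.6    0.7 -179.6] [0.9 1.4 4.8] 0.319190361574701
wrist [285.2 273.3] [ 204  252  158   47 4686] [ 546.7 -311.1  141. ]
top [423.6 172.6] [415 168  18  10 164] [ 647.4 -317.   141. ]
top [410.8 217.8] [406 213  17   9  64] [ 548.2 -283.3  141. ]
scene [213.  27.] [ 181    0   63   61 2922] [-164.2  796.5  141. ]
scene [173.7 317.4] [156 298  37  38 356] [ 552.2 -318.5  141. ]
scene [220.8 338.3] [212 330  19  18 142] [ 642.9 -313.4  141. ]
```

Contact at about 5 N. I'll press down in stages.

Request:
{"fn": "play_rows", "kwargs": {
  "deltas": [
    [[0.001, 0.001, 0.006], [0, 0, 0], 1],
    [[0.001, 0, 0.006], [0, 0, 0], 1],
    [[0, 0, 0.006], [0, 0, 0], 1],
    [[0, 0, 0], [0, 0, 0], 1]
  ]
}}

```text
time: 16.42
tool_pos: [545.4, -315.6, 111.0]
tcp_rot: [-179.4, 0.6, -179.6]
ft_force: [0.2, 2.7, 6.4]
finger_gap: 0.2
```

```bash
cat > ptr.py <<'E'
from h import *
import sys
np.set_printoptions(precision=2,suppress=True)
s=r.sense();print(s["time"],s["tool_pos"],s["tcp_rot"],s["ft_force"])
im=eyes.snapshot("scene");C=cam("scene");cv2.imwrite(f"pics/scene_{sys.argv[1]}.png",im[...,::-1])
def pr(P): p=(np.asarray(P)-C[2])@C[1]@C[0].T; return p[:,:2]/p[:,2:]
hx,hy=664.4,-314.
# sample the drum surface: angle a from upright towards the bar (-x); the pointer reads lever = .35 + a
a=np.linspace(-.9,.9,361); g=im.astype(int)
for dy in(-15,-8,0,8,15):
    q=pr(np.c_[hx-51*np.sin(a),np.full_like(a,hy+dy),100+51*np.cos(a)])
    v=np.array([cv2.getRectSubPix(im,(1,1),tuple(map(float,p)))[0,0] for p in q]).astype(int)
    dark=v.max(1)<75; red=(v[:,0]>110)&(v[:,1]<60); gr=(v[:,1]>v[:,0]+50)
    print(dy,*[(n,round(a[m].min(),2),round(a[m].max(),2)) for n,m in(("dark",dark),("green",gr),("red",red)) if m.any()])
h=hsv(im);H,S,V=h[...,0].astype(int),h[...,1],h[...,2]
for ce,st in blobs((((H<4)|(H>176))&(S>170)&(V>70)),60):
    if st[1]>200: print(ce,st)
E
python3 ptr.py j
```

```text
16.425 [ 545.37 -315.58  110.96] [-179.43    0.63 -179.62] [0.2  2.67 6.36]
-15 ('green', np.float64(-0.05), np.float64(0.1)) ('red', np.float64(0.24), np.float64(0.58))
-8 ('green', np.float64(-0.05), np.float64(0.09)) ('red', np.float64(0.24), np.float64(0.58))
0 ('green', np.float64(-0.06), np.float64(0.09)) ('red', np.float64(0.23), np.float64(0.58))
8 ('green', np.float64(-0.07), np.float64(0.08)) ('red', np.float64(0.23), np.float64(0.56))
15 ('green', np.float64(-0.05), np.float64(0.07)) ('red', np.float64(0.25), np.float64(0.54))
[173.19 321.86] [156 302  36  39 324]
[220.83 338.24] [212 330  19  18 142]
```

```bash
cat > prof.py <<'E'
from h import *
import sys
im=cv2.imread(f"pics/scene_{sys.argv[1]}.png")[...,::-1].copy();C=cam("scene")
def pr(P): p=(np.asarray(P)-C[2])@C[1]@C[0].T; return p[:,:2]/p[:,2:]
a=np.arange(-.7,.7,.04);best=[]
for dy in(-12,0,12):
  for R in(54,):
    q=pr(np.c_[664.4-R*np.sin(a),np.full_like(a,-314.+dy),100+R*np.cos(a)])
    v=np.array([cv2.getRectSubPix(im,(1,1),tuple(map(float,p)))[0,0] for p in q]).astype(int).max(1)
    print(dy," ".join(f"{x:.2f}:{y}" for x,y in zip(a,v)))
E
python3 prof.py f;python3 prof.py j
```

```text
-12 -0.70:172 -0.66:174 -0.62:192 -0.58:217 -0.54:221 -0.50:223 -0.46:224 -0.42:222 -0.38:186 -0.34:101 -0.30:163 -0.26:221 -0.22:227 -0.18:226 -0.14:227 -0.10:219 -0.06:200 -0.02:188 0.02:186 0.06:194 0.10:200 0.14:187 0.18:155 0.22:146 0.26:142 0.30:140 0.34:139 0.38:137 0.42:135 0.46:133 0.50:133 0.54:134 0.58:137 0.62:138 0.66:136
0 -0.70:173 -0.66:177 -0.62:204 -0.58:221 -0.54:224 -0.50:224 -0.46:225 -0.42:215 -0.38:174 -0.34:118 -0.30:187 -0.26:226 -0.22:230 -0.18:228 -0.14:226 -0.10:217 -0.06:193 -0.02:186 0.02:186 0.06:199 0.10:198 0.14:182 0.18:153 0.22:148 0.26:144 0.30:140 0.34:139 0.38:135 0.42:134 0.46:131 0.50:129 0.54:130 0.58:138 0.62:135 0.66:129
12 -0.70:169 -0.66:177 -0.62:206 -0.58:219 -0.54:220 -0.50:222 -0.46:222 -0.42:205 -0.38:136 -0.34:108 -0.30:191 -0.26:224 -0.22:226 -0.18:227 -0.14:225 -0.10:213 -0.06:192 -0.02:184 0.02:186 0.06:200 0.10:199 0.14:179 0.18:154 0.22:148 0.26:144 0.30:142 0.34:140 0.38:138 0.42:136 0.46:134 0.50:136 0.54:138 0.58:140 0.62:140 0.66:138
-12 -0.70:168 -0.66:171 -0.62:187 -0.58:214 -0.54:220 -0.50:220 -0.46:222 -0.42:222 -0.38:22
[... 213 characters left out ...]
:130 0.58:132 0.62:132 0.66:131
0 -0.70:172 -0.66:174 -0.62:200 -0.58:218 -0.54:222 -0.50:223 -0.46:224 -0.42:224 -0.38:225 -0.34:226 -0.30:226 -0.26:220 -0.22:172 -0.18:93 -0.14:131 -0.10:194 -0.06:188 -0.02:183 0.02:183 0.06:197 0.10:194 0.14:178 0.18:149 0.22:142 0.26:141 0.30:138 0.34:136 0.38:133 0.42:131 0.46:129 0.50:126 0.54:128 0.58:133 0.62:131 0.66:126
12 -0.70:167 -0.66:176 -0.62:201 -0.58:217 -0.54:218 -0.50:219 -0.46:221 -0.42:222 -0.38:222 -0.34:223 -0.30:223 -0.26:219 -0.22:177 -0.18:99 -0.14:141 -0.10:193 -0.06:186 -0.02:180 0.02:186 0.06:196 0.10:194 0.14:174 0.18:151 0.22:145 0.26:141 0.30:139 0.34:136 0.38:136 0.42:133 0.46:133 0.50:135 0.54:137 0.58:139 0.62:139 0.66:140
```

The pointer read -0.345 at rest and now reads -0.17, so the lever is at about 0.18. About 20 mm of travel remains.

Request:
{"fn": "play_rows", "kwargs": {
  "deltas": [
    [[0.0005, 0.0005, 0.006], [0, 0, 0], 1],
    [[0.0005, 0, 0.006], [0, 0, 0], 1],
    [[0, 0, 0.002], [0, 0, 0], 1],
    [[0, 0, 0], [0, 0, 0], 1]
  ]
}}

```text
time: 16.98
tool_pos: [543.8, -315.8, 100.7]
tcp_rot: [-179.4, 0.6, -179.6]
ft_force: [-0.8, 2.5, 7.6]
finger_gap: -0.3
```

```bash
cat > p2.py <<'E'
from h import *
import sys
s=r.sense();print(s["time"],s["tool_pos"].round(1),s["tcp_rot"].round(1),s["ft_force"].round(1),s["qd"].round(1))
im=eyes.snapshot("scene");cv2.imwrite(f"pics/scene_{sys.argv[1]}.png",im[...,::-1]);C=cam("scene")
def pr(P): p=(np.asarray(P)-C[2])@C[1]@C[0].T; return p[:,:2]/p[:,2:]
a=np.arange(-.5,.16,.01)
for dy in(-12,-6,0,6,12):
    q=pr(np.c_[664.4-54*np.sin(a),np.full_like(a,-314.+dy),100+54*np.cos(a)])
    v=np.array([cv2.getRectSubPix(im,(1,1),tuple(map(float,p)))[0,0] for p in q]).astype(int).max(1)
    w=np.clip(150-v,0,None);print(dy,v.min(),"lever",round(.35+(a*w).sum()/max(w.sum(),1),3))
E
python3 p2.py k
```

```text
16.975 [ 543.8 -315.8  100.7] [-179.4    0.6 -179.6] [-0.8  2.5  7.6] [ 0.1 -0.5 -0.3  0.1  0.5  0.1]
-12 76 lever 0.284
-6 81 lever 0.284
0 91 lever 0.281
6 90 lever 0.28
12 77 lever 0.273
```

Request:
{"fn": "play_rows", "kwargs": {
  "deltas": [
    [[0, 0.001, 0.004], [0, 0, 0], 1],
    [[0, 0, 0.004], [0, 0, 0], 1],
    [[0, 0, 0.001], [0, 0, 0], 1],
    [[0, 0, 0], [0, 0, 0], 1]
  ]
}}

```text
time: 17.52
tool_pos: [543.1, -315.8, 95.6]
tcp_rot: [-179.2, 0.6, -179.6]
ft_force: [-1.1, 3.6, 8.4]
finger_gap: 0.2
```

```bash
python3 p2.py l
```

```text
17.525 [ 543.1 -315.8   95.6] [-179.2    0.6 -179.6] [-1.1  3.6  8.4] [ 0.  -0.5 -0.3  0.1  0.5 -0.1]
-12 75 lever 0.325
-6 68 lever 0.325
0 81 lever 0.322
6 86 lever 0.32
12 86 lever 0.318
```

Request:
{"fn": "play_rows", "kwargs": {
  "deltas": [
    [[0, 0, 0.004], [0, 0, 0], 1],
    [[0, 0, 0.0025], [0, 0, 0], 1],
    [[0, 0, 0.0015], [0, 0, 0], 1]
  ]
}}

```text
time: 17.95
tool_pos: [542.7, -315.9, 90.6]
tcp_rot: [-179.2, 0.6, -179.6]
ft_force: [-3.3, 2.2, 9.2]
finger_gap: -0.4
```

```bash
python3 p2.py m; python3 p2.py n
```

```text
17.95 [ 542.7 -315.9   90.6] [-179.2    0.6 -179.6] [-3.3  2.2  9.2] [ 0.   0.1  0.3  0.  -0.5 -0.1]
-12 74 lever 0.36
-6 71 lever 0.358
0 70 lever 0.354
6 76 lever 0.354
12 80 lever 0.352
18.0 [ 542.6 -315.9   90.6] [-179.2    0.6 -179.6] [-4.4  2.3  8.3] [-0.   0.1 -0.1 -0.   0.1  0. ]
-12 70 lever 0.36
-6 72 lever 0.357
0 70 lever 0.354
6 75 lever 0.353
12 79 lever 0.351
```

```bash
python3 - <<'E'
from h import *
np.set_printoptions(precision=1,suppress=True)
t=eyes.snapshot("top");C=cam("top");h=hsv(t);H,S,V=h[...,0].astype(int),h[...,1],h[...,2]
m=(H>24)&(H<34)&(S>150)&(V>90);p=np.array([ray(C,q,0)[:2] for q in np.argwhere(m)[:,::-1]]);p=p[abs(np.hypot(*(p-[562.3,4.5]).T)-79)<8]
x=np.linalg.lstsq(np.c_[2*p,np.ones(len(p))],(p**2).sum(1),rcond=None)[0];print("coil",x[:2])
g=t.sum(2);b=(H>8)&(H<24)&(S>130)&(V>90)&(np.hypot(*(np.indices(g.shape)-np.array([215,275])[:,None,None]))<14)
for ce,st in blobs(b,15): print("brass",ce,st,ray(C,ce,40))
s=eyes.snapshot("scene")
o=np.hstack([cv2.resize(s[270:420,120:320],(400,300)),cv2.resize(t[90:330,110:430],(400,300))]);cv2.imwrite("pics/end.png",o[...,::-1])
E
python3 p2.py o | tail -3
```

```text
coil [562.6   4.7]
brass [276.2 216.8] [270 211  13  13 100] [563.8   3.5  40. ]
0 71 lever 0.353
6 78 lever 0.352
12 81 lever 0.351
```

View pics/end.png

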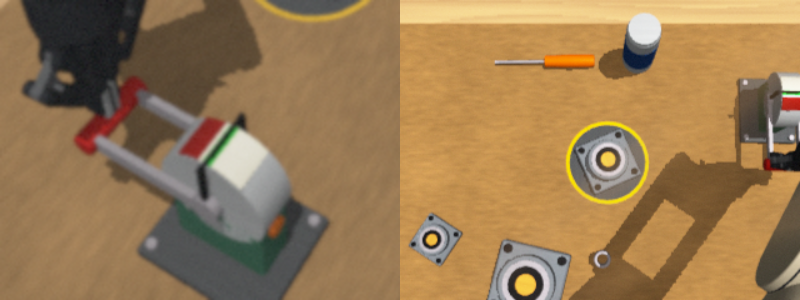

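The final view shows the pointer strip at (222,145) inside the green band and short of the red. The bearing is at (608,160), centred in the yellow ring, and the can, screwdriver and socket are where they started. I'll hand in now.

```bash
python3 -c "
from bench import r
print(r.hand_in())"
```

```text
the job is handed in; nothing more can be done
None
```

The bearing is centred on the coil plate and the arm is holding the lever in mid green. The job was handed in at about 18 s of the 72 s limit. I gripped the middle-sized bearing lightly by its boss (25 N), slid it flat onto the plate and let go. Only then did I press the red bar with the gripper shut, and I handed in while still holding it down.

**Last checks:**
- **Bearing:** the top camera puts it about 1–2 mm from the coil centre. The wrist camera gave about 0.5 mm just before I released it.
- **Lever:** the pointer read about 0.353 rad, against 0.35 for mid green, and stayed steady over three looks. It never came near the red. The bar pushes back with about 9 N.
- **Bystanders:** the spray can, screwdriver and socket look unmoved in the final picture; I did not measure them.

**What disagreed:**
- **Fingertips:** they appeared about 20–30 mm behind the stated TCP. My first close went over the boss without touching it, so I finished the approach by camera and force, with the reported TCP about 9 mm below bench level.
- **Drum scale:** the red part of the scale appeared to start later than the stated 0.50. The pointer's rest position and the green band matched the description to within about 0.02 rad.

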